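Spin-check a rotor and stop it at its pointer

TASK

Check the bearing of the capillary spinner: flick the pin on its bare rotor with a fingertip, either way round, so that the rotor then runs by itself, untouched, for at least four seconds and is never slower in that time than one turn in four seconds. While it still turns, brake it gently with a fingertip so that it stops with the pin at the fixed pointer, within a pin's width, and finish there, holding it still with the fingertip resting lightly on the rotor. Grasp nothing, and leave the cups and bottles round it where they stand.

Things in the scene. Friction and masses are not known exactly. Their poses are not given: they have to be found in the camera images.
- rotor (a joint): angle of the rotor (rad), growing counter-clockwise seen from above; no stops, counts on over full turns; at zero the pin is on the +x side of the axis. It runs freely: from 3 rad/s it loses about 0.2 rad/s each second. Inertia about 1e-3 kg m2. A fingertip resting on the face with a few N stops it at once; if the pin runs into a still finger, the rotor bounces back.
- rotor_disc: the rotor: a plain flat metal disc 160 mm across and 8 mm thick with twelve dark radial slots (flush, no obstacle), a black hub nut 30 mm across standing 10 mm above the disc's face, and one steel pin. Origin on the axis at the disc's underside, 48 mm above the worktop; the face is at 56 mm. Its x axis runs from the axis to the pin.
- rotor_centre (a point): point on the rotor's axis, on the disc's upper face (56 mm above the worktop)
- pin (a point): middle of the top of the upright steel pin: 12 mm in diameter, standing 16 mm above the disc's face (top 72 mm above the worktop), 62 mm from the axis; the only pin on the disc. It turns with the rotor.
- pointer_tip (a point): tip of the fixed grey pointer on a small bracket beside the disc, on the robot's side of it; the tip is 91 mm from the rotor's axis and points at the axis. The bracket's top is 55 mm above the worktop, just below the disc's face; it reaches out to 114 mm from the axis. The pointer never moves.
- stop_place (a point): where the middle of the pin's top must come to stand: on the line from the axis to the pointer tip, 62 mm from the axis, 72 mm above the worktop. Fixed.
- spinner: fixed round white drum housing under the rotor, 176 mm across, 44 mm high. Origin in the middle of its underside.
- specimen_cup_1: specimen cup with screw lid, 53 mm wide, 66 mm high, left of the spinner. Loose, to be left alone. Origin in the middle of its underside.
- specimen_cup_2: the same cup, right of the spinner. Loose, to be left alone. Origin in the middle of its underside.
- reagent_jar_2: small reagent bottle, 48 mm wide, 87 mm high, beyond the left-hand cup. Loose, to be left alone. Origin in the middle of its underside.
- immersion_oil: dropper bottle, 33 mm wide, 96 mm high, behind the spinner to the left. Loose, to be left alone. Origin in the middle of its underside.
- reagent_jar_1: reagent jar, 77 mm wide, 100 mm high, far left. Loose, to be left alone. Origin in the middle of its underside.
- spirit_bottle: bottle, 61 mm wide, 149 mm high, far right. Loose, to be left alone. Origin in the middle of its underside.

How it is judged (in metres and radians):
On the way, in this order (a step that is already met when the one before it is completed fails the run):
1. the rotor runs untouched for four seconds, at no less than one turn in four seconds ((velocity of joint rotor above 1.55 rad/s or velocity of joint rotor below -1.55 rad/s) and contact force between the fingers and rotor_disc below 0.05 N), for 4 s.
2. a fingertip on the rotor brings it to a stop (not (velocity of joint rotor above 0.3 rad/s or velocity of joint rotor below -0.3 rad/s) and contact force between the fingers and rotor_disc above 0.2 N), for 0.1 s.
At the end, for the whole second after the job is handed in: The rotor stands still (under 0.08 rad/s) with the middle of its pin within 12 mm, a pin's width, of its place at the pointer (about 11 degrees), and a fingertip still bears on the rotor lightly, with 0.3 to 30 N (horizontal distance between pin and stop_place below 0.012 m and velocity of joint rotor between -0.08 and 0.08 rad/s and contact force between the fingers and rotor_disc between 0.3 and 30 N); the arm keeps its last pose, push and grip.
It fails at once if the rotor is struck or pressed with more than 80 N (contact force between the fingers and rotor_disc above 80 N).
It fails at once if the pin is pinched between the fingers (contact force between the fingers and rotor_disc above 25 N and horizontal distance between the grasp point and pin below 0.009 m and height (world z) of the grasp point below 0.085 m).
It fails at once if a cup or bottle is shifted by more than 20 mm or lifted (distance of any of specimen_cup_1, specimen_cup_2, reagent_jar_2, immersion_oil, reagent_jar_1, spirit_bottle from where it was at the start of the episode above 0.02 m).
It also fails if it takes over 38 s, if anything falls off the work surface, if the arm or the gripper's body presses on something with over 40 N, if the wrist force passes 120 N, or if a joint passes its speed limit or range.

ROBOT

A 6-joint arm with a two-finger parallel gripper is mounted at the origin on a cart in front of the work surface, level with it; the furniture and walls round the work are solid. World frame = base frame: x ahead of the robot, y to its left, z up, the work surface at z = 0. Lengths are in mm, angles in rad, forces in N, time in s.
With the tool pointing down it reaches from about 325 to 1000 mm from the base axis. Payload 5.1 kg.
Tool frame: the origin (TCP) lies midway between the tips of the shut fingers; the grasp point (between the pads) lies arm.grip_point_offset behind it (arm.grip_point_offset is the distance from the TCP to the grasp point, in mm); z points along the fingers, y is the line along which they close (so a half turn about z gives the same grasp; the last joint's range is limited). The gripper opens to 85 mm and grips with 20 to 120 N. Pads are 22 mm wide; open, the fingers measure 114 mm over their backs; the gripper's body (76 mm by 85 mm) begins 54 mm behind the grasp point. The pads swing forward as they close: fully open they stand 13 mm farther back than shut.
Start: joints at [-1.188, 0.124, 1.65, -0, 1.367, -0.083], TCP at [291.907, -580.754, 231.322] pointing down, gripper open.
Joint ranges: [-2.61, 2.61], [-1.02, 2.33], [0.03, 2.71], [-1.35, 4.49], [0.32, 2.68], [-2.91, 2.91]. Speed limits (rad/s): [2.57, 2.57, 3.14, 3.14, 3.14, 3.14].

INTERFACE

Orientations are given as a rotation vector (axis times angle).
In Python, from workcell import arm, vision, models gives the robot as it stands.
- The arm moves only by the shell command python3 -m creep [OPENING] [FORCE], which reads ROWS from standard input. ROWS is a JSON list of rows, 1 to 5 of them, each an object with the fields trans (a list: dx, dy, dz in shares of the most that a row can go, 1 being 50 mm), yaw (a turn about the tool's z in rad); a field left out counts as zero; each row shifts and turns the commanded pose from where the row before left it, along the tool's axes as they then stand; what a row does not reach is not made up. A row lasts 1/10 s, in which the tool goes at most 50 mm and 0.15 rad, less where a joint would pass 70% of its speed; a pose out of reach is approached as far as the arm can. OPENING is the finger opening in mm, set as the command begins (- or left out keeps the last). The fingers move at their own pace and stop on an object; FORCE is the grip in N (left out, the last holds). Time passes only in rows, so rows that do not move let the fingers close. It prints the time, the measured TCP pose, the force, the opening and the grip force at its end. Input that does not fit is refused with a message, and nothing moves.
- arm.state(): the state, without advancing time (a new reading comes with each control period).
- vision.read_camera(name): name is "scene" or "top" or "wrist"; returns the picture (400x640x3 uint8, red, green, blue); there is no depth.
- vision.get_calibration(name): a dict with "mtx" (3x3 intrinsics, pixels), "D" ([k1, k2, p1, p2, k3] as OpenCV has them; the pictures are not rectified), "origin" and "orientation" of the camera in the world. Camera axes: x right, y down, z forward; pixel columns grow to the right and rows downward; lengths in mm; the calibration is good to about 2 mm. A picture is of the moment at which its call begins: read the wrist's pose just before it. get_calibration takes no time and is no camera call; for the wrist camera it gives the pose at the moment of the call.
- arm.finish_job(): hands the job in; it is judged then, once.
Trained networks look in the newest picture that a camera, given by its name, has taken for a name from the list of things; names that differ only in an ending like _2 or _b are one class to them, and where a whole thing is asked for, a point or a joint stands for the part that bears it (a point fixed in the world has none). Each returns a list of dicts, best first, with "conf" (0 to 1); they miss things now and then, are a little off and sometimes report something else, mostly with a low value. They report only what shows in the picture. A call takes as long as a camera call.
- models.trace(camera, target): "pixels" (400x640 bool, what is visible of it) and "uv" ([column, row] in pixels, amid what is visible of it).
The state is a dict: "time": time; "joint_positions": joint angles; "dq": joint speeds; "joint_efforts": joint torques, N m; "eef_pos": TCP position; "eef_rot": TCP orientation; "contact_force": force on the tool from outside, world axes, zero at the start; "wrist_torque": the same for the moment, N m; "gripper_width": finger opening in mm; "grip_force": force on a finger pad.
Only numpy, scipy, OpenCV 4.12 (cv2) and the standard library are available. Lean on these libraries where they do the work, as an engineer would, in place of code of your own. Each camera call takes 0.05 s, during which the arm holds its last target. There are 200 camera calls.

## Working session

There is one attempt and no reset: what is moved stays moved. The work goes in short steps, Python scripts to look and compute and a shell command to move; the robot and the scene stay as the last step left them, time stands still between calls to the robot, and variables do not carry over. Pictures are saved under pics/ and viewed, at most 10 in all, crops included, and the job is handed in when it is done.

```bash
ls; mkdir -p pics; cat > h.py <<'E'
import numpy as np, cv2
from scipy.spatial.transform import Rotation as R
from workcell import arm, vision, models
def ray(cal,uv):
    n=cv2.undistortPoints(np.array([[uv]],float),np.array(cal["mtx"]),np.array(cal["D"]))[0,0]
    o=np.array(cal["orientation"]); M=o if o.shape==(3,3) else R.from_rotvec(o).as_matrix()
    return np.array(cal["origin"]),M@np.array([n[0],n[1],1])
def onz(cal,uv,z):
    o,d=ray(cal,uv); return o+d*(z-o[2])/d[2]
def proj(cal,p):
    o=np.array(cal["orientation"]); M=o if o.shape==(3,3) else R.from_rotvec(o).as_matrix()
    r=cv2.Rodrigues(M.T)[0]; t=-M.T@np.array(cal["origin"])
    return cv2.projectPoints(np.array([p],float),r,t,np.array(cal["mtx"]),np.array(cal["D"]))[0][0,0]
E
python3 - <<'E'
from h import *
s=arm.state(); print(s["time"],s["eef_pos"],s["eef_rot"],arm.grip_point_offset,s["gripper_width"])
im=vision.read_camera("top"); cv2.imwrite("pics/top.png",im[:,:,::-1])
c=vision.get_calibration("top"); print(c)
for n,z in [("rotor_disc",56),("pin",72),("spinner",44),("specimen_cup_1",66),("reagent_jar_2",87),("immersion_oil",96)]:
    for d in models.trace("top",n)[:3]:
        print(n,d["conf"],d["uv"],onz(c,d["uv"],z).round(1),d["pixels"].sum())
im=vision.read_camera("scene"); cv2.imwrite("pics/scene.png",im[:,:,::-1])
print(arm.state()["time"])
E
```

```text
pics
0.0 [ 291.68580857 -580.17851698  230.02870059] [-3.05473566e+00 -7.24620474e-01  4.79810315e-04] 18.700000000000003 85.47758041909711
{'mtx': array([[502.04840537,   0.        , 316.44159879],
       [  0.        , 502.04840537, 194.84785654],
       [  0.        ,   0.        ,   1.        ]]), 'D': array([0.00478756, 0.        , 0.        , 0.        , 0.        ]), 'origin': array([-296.98694786, -159.70173483, 1779.48156576]), 'orientation': array([-2.07879248,  1.83563837, -0.41588793])}
rotor_disc 0.93 [311.0, 195.4] [521.4 -31.   56. ] 1170
pin 0.87 [310.7, 196.1] [510.8 -31.5  72. ] 1088
spinner 0.97 [310.5, 198.0] [515.9 -29.7  44. ] 1398
specimen_cup_1 0.74 [354.5, 210.1] [ 476.3 -200.8   66. ] 179
specimen_cup_1 0.38 [262.7, 190.1] [516.2 153.6  66. ] 83
reagent_jar_2 0.85 [188.4, 191.2] [467.4 426.1  87. ] 517
reagent_jar_2 0.61 [245.4, 193.0] [486.3 212.1  87. ] 175
0.4
```

View pics/top.png

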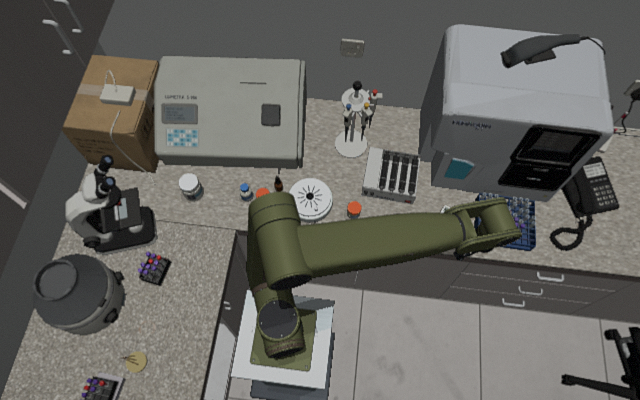

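View pics/scene.png

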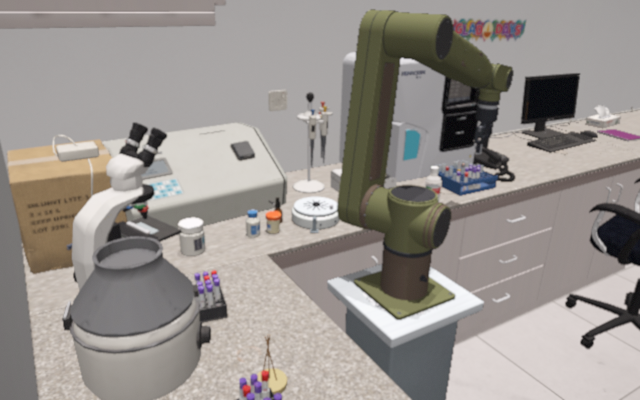

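The pictures show the drum and disc at about (311,198) in the top view, partly beside the arm. Cups are near (354,210) and (262,192), and the pin is too small to read here. The scene view has the spinner at (317,212).

```bash
python3 - <<'E'
from h import *
im=cv2.imread("pics/top.png"); cv2.imwrite("pics/topz.png",cv2.resize(im[165:235,230:370],(800,400),interpolation=cv2.INTER_CUBIC))
c=vision.get_calibration("wrist"); s=arm.state()
M=R.from_rotvec(s["eef_rot"]).as_matrix(); print(M.round(3))
o=np.array(c["orientation"]); C=o if o.shape==(3,3) else R.from_rotvec(o).as_matrix()
print("cam in tool",(M.T@(c["origin"]-s["eef_pos"])).round(1),(M.T@C).round(3).tolist(),c["mtx"])
t=vision.get_calibration("top")
print(proj(t,[521,-31,56]),proj(t,[430,-31,56]))
d=np.array([520,-30,0])-s["eef_pos"]; print((M.T@d).round(1))
E
```

```text
[[ 0.893  0.449 -0.   ]
 [ 0.449 -0.893  0.   ]
 [ 0.    -0.    -1.   ]]
cam in tool [  70.3   -1.  -144.3] [[-0.0, -0.961, -0.276], [1.0, -0.0, 0.0], [-0.0, -0.276, 0.961]] [[302.10303219   0.         321.83065931]
 [  0.         302.10303219 198.454836  ]
 [  0.           0.           1.        ]]
[310.97730636 195.49220334] [307.82757455 217.31608124]
[ 451.1 -389.5  231.3]
```

View pics/topz.png

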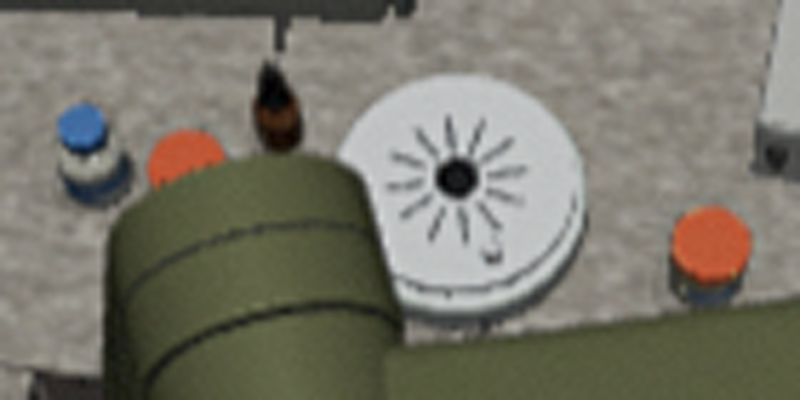

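The enlarged view shows the hub at about (310,196), with a pin-like mark at (316,210) on the robot's side and nothing in the way above. I'll move over it with the fingers shut.

The manual's scale: shifts go in shares of 50 mm. Converting my numbers, 31 mm is 0.62, -36 mm is -0.72.

```bash
echo '[{"trans":[0.62, -0.72, 0]}, {"trans":[0.62, -0.72, 0]}, {"trans":[0.62, -0.72, 0]}, {"trans":[0.62, -0.72, 0]}, {"trans":[0.62, -0.72, 0]}]' | python3 -m creep 0 20; echo '[{"trans":[0.62, -0.72, 0]}, {"trans":[0.62, -0.72, 0]}, {"trans":[0.62, -0.72, 0]}, {"trans":[0.62, -0.72, 0]}, {"trans":[0.62, -0.72, 0]}]' | python3 -m creep; echo '[{"trans":[0.62, -0.72, 0], "yaw":0.1}, {"trans":[0.62, -0.72, 0], "yaw":0.1}, {"yaw":0.1}, {"yaw":0.1}, {"yaw":0.066}]' | python3 -m creep
python3 - <<'E'
from h import *
s=arm.state(); c=vision.get_calibration("wrist")
im=vision.read_camera("wrist"); cv2.imwrite("pics/w1.png",im[:,:,::-1])
print(s["time"],s["eef_pos"],R.from_rotvec(s["eef_rot"]).as_matrix().round(3).tolist(),s["gripper_width"])
for n,z in [("rotor_disc",56),("pin",72),("spinner",44),("specimen_cup_1",66),("immersion_oil",96)]:
    for d in models.trace("wrist",n)[:2]:
        print(n,d["conf"],d["uv"],onz(c,d["uv"],z).round(1),d["pixels"].sum())
E
```

```text
time: 0.9
eef_pos: [349.7, -348.6, 231.4]
eef_rot: [3.057, 0.724, 0.001]
contact_force: [0.4, -0.5, 0.5]
gripper_width: 12.2
grip_force: 0.0
time: 1.4
eef_pos: [407.3, -118.1, 231.7]
eef_rot: [3.056, 0.724, 0.002]
contact_force: [0.2, -0.1, -0.9]
gripper_width: 0.0
grip_force: 0.0
time: 1.9
eef_pos: [434.9, -28.3, 231.5]
eef_rot: [3.141, -0.003, 0.0]
contact_force: [-0.1, 0.2, -0.7]
gripper_width: 0.0
grip_force: 0.0
1.9 [434.86415872 -28.29453054 231.46868351] [[1.0, -0.002, 0.0], [-0.002, -1.0, -0.0], [0.0, 0.0, -1.0]] 0.007929398348584643
rotor_disc 0.77 [317.5, 90.1] [525.6 -23.2  56. ] 20837
pin 0.64 [316.6, 88.1] [526.3 -22.6  72. ] 21051
spinner 0.56 [315.5, 90.7] [525.8 -21.   44. ] 22672
spinner 0.27 [314.9, 87.3] [529.1 -20.4  44. ] 21031
specimen_cup_1 0.77 [143.7, 111.0] [506.  148.4  66. ] 3190
specimen_cup_1 0.65 [480.6, 124.9] [ 491.9 -186.2   66. ] 2942
immersion_oil 0.59 [483.1, 125.5] [ 492.6 -173.1   96. ] 2924
immersion_oil 0.56 [185.8, 48.5] [556.6  87.5  96. ] 1672
```

View pics/w1.png

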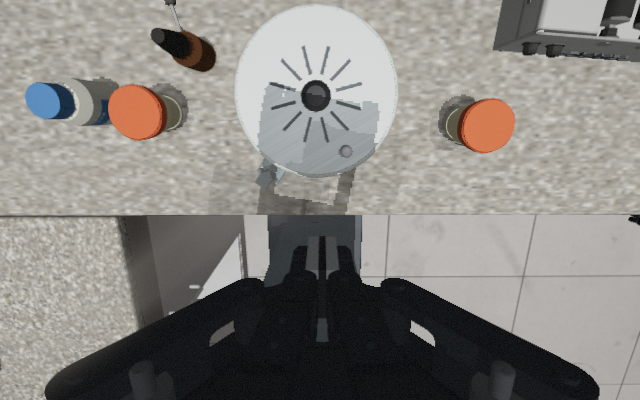

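The wrist view shows the hub nut at (316,96), the pin at (346,151), something grey like the pointer bracket near (270,172), and cups at (140,111) and (486,125). I'll enlarge it to pin down the pointer.

```bash
python3 - <<'E'
from h import *
im=cv2.imread("pics/w1.png"); cv2.imwrite("pics/w1z.png",cv2.resize(im[80:220,220:410],(798,588),interpolation=cv2.INTER_CUBIC))
c=vision.get_calibration("wrist")
print("hub66",onz(c,[316,94],66)," base",onz(c,[316,96],62),"pin",onz(c,[346,150.5],72),"ptr",onz(c,[270,172],55))
E
```

```text
hub66 [521.20947007 -22.59246183  66.        ]  base [519.55677548 -22.5115284   62.        ] pin [467.32412844 -52.43203895  72.        ] ptr [442.19924597  27.59008653  55.        ]
```

View pics/w1z.png

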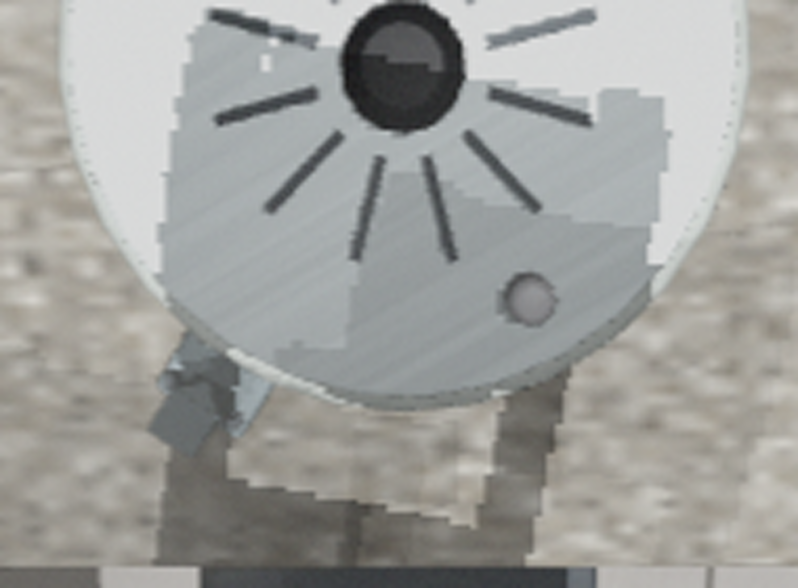

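```bash
echo '[{"trans":[0.5, 0.46, 0.5]}, {"trans":[0.48, 0.44, 0.5]}, {"trans":[0, 0, 0.6], "yaw":-0.15}, {"trans":[0, 0, 0.6], "yaw":-0.15}, {"yaw":-0.15}]' | python3 -m creep; echo '[{"yaw":-0.15}, {"yaw":-0.15}, {"yaw":-0.05}, {}]' | python3 -m creep
python3 - <<'E'
from h import *
s=arm.state(); c=vision.get_calibration("wrist")
im=vision.read_camera("wrist"); cv2.imwrite("pics/w2.png",im[:,:,::-1])
print(s["time"],s["eef_pos"],R.from_rotvec(s["eef_rot"]).as_matrix().round(3).tolist(),s["joint_positions"],s["contact_force"])
for a in (140,145,150,155):
    u=np.array([np.cos(np.radians(a)),np.sin(np.radians(a))]); print(a,[proj(c,[519.6+r*u[0],-22.5+r*u[1],55]).round(0).tolist() for r in (91,114)])
E
```

```text
time: 2.7
eef_pos: [480.4, -73.7, 116.0]
eef_rot: [-3.056, -0.709, 0.013]
contact_force: [-0.5, 0.2, -0.7]
gripper_width: -0.1
grip_force: 0.0
time: 3.1
eef_pos: [483.8, -74.3, 121.3]
eef_rot: [-2.894, -1.223, 0.0]
contact_force: [0.1, 1.2, 0.1]
gripper_width: 0.2
grip_force: 0.0
3.1 [483.78992935 -74.33100561 121.31294865] [[0.697, 0.717, -0.0], [0.717, -0.697, -0.0], [-0.0, -0.0, -1.0]] [-2.62168149e-01 -1.40633045e-01  2.10508289e+00 -1.87698775e-05
  1.17716668e+00  5.08928605e-01] [0.10583291 1.20402981 0.09463403]
140 [[175.0, 135.0], [142.0, 137.0]]
145 [[178.0, 146.0], [146.0, 152.0]]
150 [[182.0, 158.0], [151.0, 166.0]]
155 [[187.0, 168.0], [158.0, 179.0]]
```

View pics/w2.png

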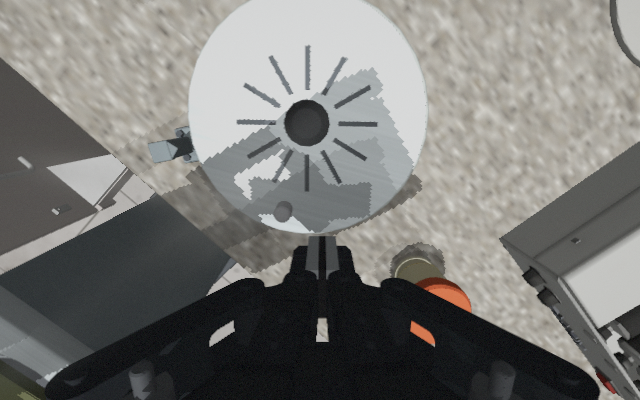

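The wrist view from z=121 shows the hub at (307,122) and the pin at (283,211). The pointer bracket runs from (150,152) to (190,142), about 146° round from the axis. The finger tip at (322,240) is just outside the pin's path, on the clear side.

```bash
python3 - <<'E'
from h import *
c=vision.get_calibration("wrist"); s=arm.state()
ax=onz(c,[307,122],62); p=onz(c,[283,211],71); b=onz(c,[150,152],55); t=onz(c,[188,143],55)
M=R.from_rotvec(s["eef_rot"]).as_matrix()
for n,q in (("ax",ax),("pin",p),("b",b),("t",t)):
    d=q-ax; print(n,q.round(1),np.hypot(*d[:2]).round(1),np.degrees(np.arctan2(d[1],d[0])).round(1), "tool",(M.T@(q-s["eef_pos"])).round(1))
E
```

```text
ax [521. -21.  62.] 0.0 0.0 tool [ 64.2 -10.5  59.3]
pin [468.4 -51.1  71. ] 60.6 -150.2 tool [  5.9 -27.2  50.3]
b [428.   41.2  55. ] 111.8 146.2 tool [  43.8 -120.5   66.3]
t [451.9  26.5  55. ] 83.9 145.5 tool [ 50.  -93.2  66.3]
```

To row units: 30 mm is 0.6, 20 mm is 0.4.

```bash
echo '[{"trans":[0, 0, 0.6]}, {"trans":[0, 0, 0.4]}, {"trans":[0, 0, 0.18]}, {}, {}]' | python3 -m creep
```

```text
time: 3.65
eef_pos: [484.4, -74.3, 63.1]
eef_rot: [2.893, 1.222, 0.001]
contact_force: [-0.1, 0.6, 0.1]
gripper_width: 0.0
grip_force: 0.0
```

To row units: -30 mm is -0.6, -21 mm is -0.42.

```bash
echo '[{"trans":[0.04, -0.18, 0]}, {"trans":[0.08, -0.34, 0]}, {"trans":[0.1, -0.42, 0]}, {"trans":[0.06, -0.2, -0.4]}, {"trans":[0, 0, -0.6]}]' | python3 -m creep; echo '[{"trans":[0.28, 0.92, 0]}, {}, {}]' | python3 -m creep
cat > look.py <<'E'
from h import *
import sys
ax=np.array([521.,-21.])
def look(save=None):
    s=arm.state(); c=vision.get_calibration("wrist"); im=vision.read_camera("wrist")
    if save: cv2.imwrite("pics/"+save+".png",im[:,:,::-1])
    return s["time"],c,im
def unwrap(c,im,z=71):
    # polar strip of the face ring seen at pin-top height
    th=np.radians(np.arange(0,360,1.)); rr=np.arange(50,75,1.)
    P=np.array([[ax[0]+r*np.cos(t),ax[1]+r*np.sin(t),z] for r in rr for t in th])
    o=np.array(c["orientation"]); M=o if o.shape==(3,3) else R.from_rotvec(o).as_matrix()
    uv=cv2.projectPoints(P,cv2.Rodrigues(M.T)[0],-M.T@np.array(c["origin"]),np.array(c["mtx"]),np.array(c["D"]))[0].reshape(len(rr),360,2).astype(np.float32)
    return cv2.remap(im,uv[...,0],uv[...,1],cv2.INTER_LINEAR)
E
python3 - <<'E'
from look import *
st=[];
for i in range(4):
    t,c,im=look("s%d"%i); st.append(unwrap(c,im)); print(t,arm.state()["eef_pos"].round(1))
cv2.imwrite("pics/strip.png",cv2.resize(np.vstack([np.vstack([x,np.zeros((3,360,3),np.uint8)]) for x in st])[:,:,::-1],(720,560)))
E
```

```text
time: 4.15
eef_pos: [449.4, -22.0, 110.8]
eef_rot: [-2.89, -1.225, 0.007]
contact_force: [1.1, 1.1, 0.1]
gripper_width: 0.1
grip_force: 0.0
time: 4.45
eef_pos: [495.1, -45.6, 112.4]
eef_rot: [-2.893, -1.223, 0.001]
contact_force: [-0.2, -0.1, 0.2]
gripper_width: -0.0
grip_force: 0.0
4.45 [494.4 -45.5 111.9]
4.5 [494.1 -45.4 111.7]
4.55 [494.1 -45.5 111.7]
4.6 [494.2 -45.6 111.8]
```

View pics/strip.png

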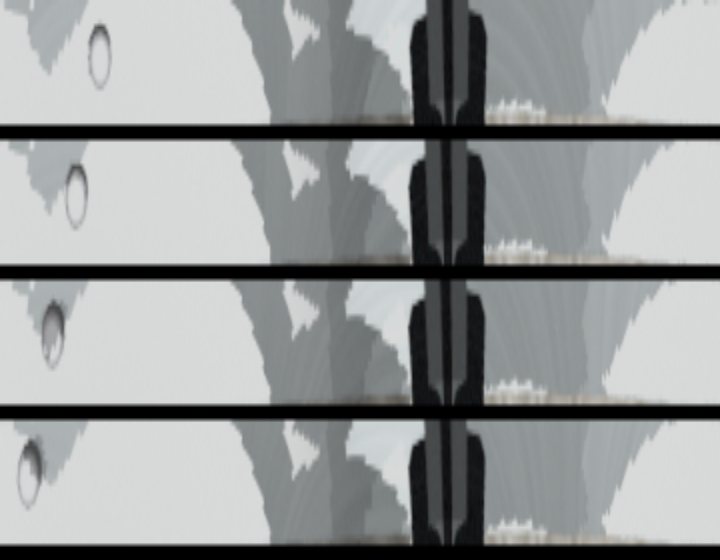

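The strip shows the pin at 49.5°, 38.5°, 26.5° and 15° in successive frames 0.05 s apart. The rotor is running clockwise at about 4 rad/s, untouched. I'll let it run down.

```bash
for i in 1 2 3 4 5 6 7 8 9 10 11 12 13 14 15 16; do echo '[{}, {}, {}, {}, {}]' | python3 -m creep >/dev/null; done
cat > pin.py <<'E'
from look import *
def angle(c,im,a0=None):
    # pin: short bright/dark blob moving over the ring -> compare with blur along angle via frame difference done by caller
    pass
def pair(n=4,gap=0):
    S=[];T=[]
    for i in range(n):
        t,c,im=look(); T.append(t); S.append(cv2.cvtColor(unwrap(c,im),cv2.COLOR_RGB2GRAY).astype(float)[4:18])
    med=np.median(S,axis=0) if n>2 else None
    out=[]
    for k,s in enumerate(S):
        d=np.abs(s-med).mean(0); d=cv2.GaussianBlur(d[None],(15,1),4,borderType=cv2.BORDER_WRAP if False else cv2.BORDER_REFLECT)[0]
        out.append((round(T[k],2),int(d.argmax()),round(d.max(),1)))
    return out
E
python3 - <<'E'
from pin import *
print(arm.state()["eef_pos"].round(1))
print(pair(7))
E
```

```text
[495.4 -46.3 112.3]
[(12.65, 20, np.float64(36.6)), (12.7, 14, np.float64(36.5)), (12.75, 8, np.float64(35.4)), (12.8, 0, np.float64(43.3)), (12.85, 359, np.float64(52.2)), (12.9, 349, np.float64(40.4)), (12.95, 342, np.float64(43.8))]
```

To row units: 13 mm is 0.26.

```bash
echo '[{"trans":[0, 0, 0.26]}, {"trans":[0, 0, 0.26]}, {}, {}, {}]' | python3 -m creep >/dev/null; for i in 1 2 3 4 5 6 7 8 9 10 11 12 13 14 15; do echo '[{}, {}, {}, {}, {}]' | python3 -m creep >/dev/null; done
python3 - <<'E'
from pin import *
print(arm.state()["eef_pos"].round(1))
print(pair(12))
E
```

```text
[495.4 -46.3  86.3]
[(21.0, 341, np.float64(47.9)), (21.05, 337, np.float64(47.2)), (21.1, 335, np.float64(49.7)), (21.15, 332, np.float64(48.7)), (21.2, 329, np.float64(50.1)), (21.25, 326, np.float64(51.2)), (21.3, 323, np.float64(51.7)), (21.35, 320, np.float64(50.0)), (21.4, 317, np.float64(48.5)), (21.45, 314, np.float64(48.6)), (21.5, 311, np.float64(48.6)), (21.55, 308, np.float64(46.4))]
```

```bash
cat >> pin.py <<'E'
def gray():
    t,c,im=look(); return t,cv2.cvtColor(unwrap(c,im),cv2.COLOR_RGB2GRAY).astype(float)[4:18]
def vs(bg):
    t,g=gray(); d=cv2.GaussianBlur(np.abs(g-bg).mean(0)[None],(15,1),4)[0]; d[250:]=0
    return t,int(d.argmax()),d.max().round(1)
E
python3 -c "
from pin import *
t,g=gray(); np.save('bg.npy',g); print(t)"
for i in 1 2 3 4; do echo '[{}, {}, {}, {}, {}]' | python3 -m creep >/dev/null; done
python3 -c "
from pin import *
bg=np.load('bg.npy')
for i in range(3): print(vs(bg))"
```

```text
21.6
(23.65, 202, np.float64(38.3))
(23.7, 201, np.float64(49.7))
(23.75, 200, np.float64(61.2))
```

```bash
echo '[{}, {}, {}]' | python3 -m creep >/dev/null
python3 -c "
from pin import *
bg=np.load('bg.npy')
for i in range(4): print(vs(bg))"
```

```text
(24.1, 188, np.float64(40.0))
(24.15, 186, np.float64(36.0))
(24.2, 184, np.float64(33.9))
(24.25, 183, np.float64(30.4))
```

To row units: 12 mm is 0.24, 13 mm is 0.26.

```bash
echo '[{"trans":[0, 0, 0.26]}, {"trans":[0, 0, 0.24]}, {}]' | python3 -m creep
python3 -c "
from pin import *
bg=np.load('bg.npy')
for i in range(2): print(vs(bg))"
```

```text
time: 24.6
eef_pos: [493.2, -45.9, 58.3]
eef_rot: [-2.891, -1.222, 0.007]
contact_force: [-0.3, -0.0, -1.4]
gripper_width: 0.2
grip_force: 0.0
(24.6, 199, np.float64(128.8))
(24.65, 199, np.float64(125.8))
```

```bash
python3 -c "
from pin import *
t,c,im=look('d1'); print(t,arm.state()['eef_pos'],arm.state()['contact_force'])
u=unwrap(c,im); cv2.imwrite('pics/d1s.png',np.vstack([im[:,:,::-1],cv2.resize(u[:,100:260],(640,150))[:,:,::-1]]))"
```

```text
24.7 [495.16761864 -46.29231817  60.84807208] [ 0.54068076 -0.03946156 -0.11932852]
```

View pics/d1s.png

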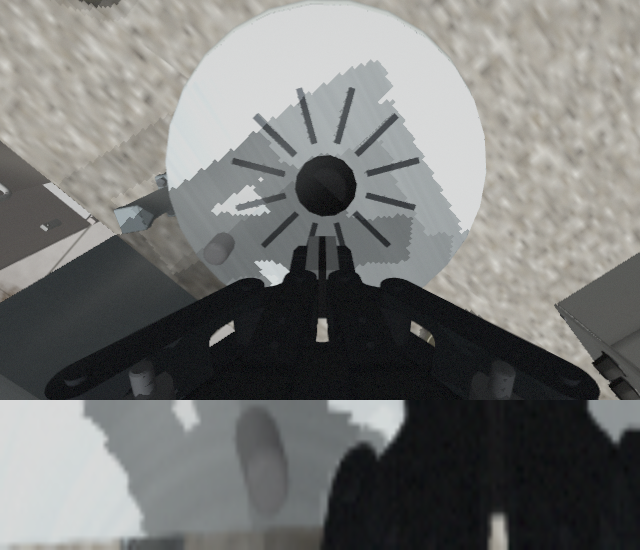

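The image shows the pin's top at (215,252), 166° round the axis at t=24.7, moving at about 37°/s. It reaches the pointer (146°) in about 0.55 s.

```bash
python3 -c "
from look import *
look('d2'); print(arm.state()['time'])"; echo '[{}, {}, {}, {"trans":[0, 0, 0.11]}, {"trans":[0, 0, 0.004]}]' | python3 -m creep
```

```text
24.8
time: 25.3
eef_pos: [496.1, -46.5, 56.0]
eef_rot: [2.893, 1.223, 0.002]
contact_force: [1.0, -0.3, 3.5]
gripper_width: 0.0
grip_force: 2.1
```

Contact is about 3.5 N. Next I check where the pin stands and whether it's still.

```bash
echo '[{}, {}]' | python3 -m creep; python3 -c "
from look import *
a=look('e0'); f=[arm.state()['contact_force'].round(1)]
for i in range(4): b=look('e1'); f.append(arm.state()['contact_force'].round(1))
A,B=[cv2.cvtColor(unwrap(x[1],x[2]),cv2.COLOR_RGB2GRAY).astype(float)[:,100:190] for x in (a,b)]
print('diff',np.abs(A-B).max(),f)
c,im=b[1],b[2]; v=im.copy()
for g in (135,146,157):
    u=proj(c,[521+62*np.cos(np.radians(g)),-21+62*np.sin(np.radians(g)),72]); print(g,u.round(1))
u=proj(c,[521+62*np.cos(np.radians(146)),-21+62*np.sin(np.radians(146)),72])
cv2.circle(v,tuple(int(q) for q in u),2,(255,0,0),-1)
cv2.imwrite('pics/e1z.png',cv2.resize(v[100:300,90:350],(780,600))[:,:,::-1])"
```

```text
time: 25.5
eef_pos: [496.0, -46.3, 56.0]
eef_rot: [2.893, 1.223, 0.002]
contact_force: [0.4, 0.8, 3.8]
gripper_width: -0.0
grip_force: 1.6
diff 39.0 [array([0.9, 0.4, 3.1]), array([0.7, 0.8, 3.4]), array([1. , 1. , 3.9]), array([1.6, 1. , 3.5]), array([2. , 1. , 3.6])]
135 [183.7 192.4]
146 [189.2 217.8]
157 [199.1 241.2]
```

View pics/e1z.png

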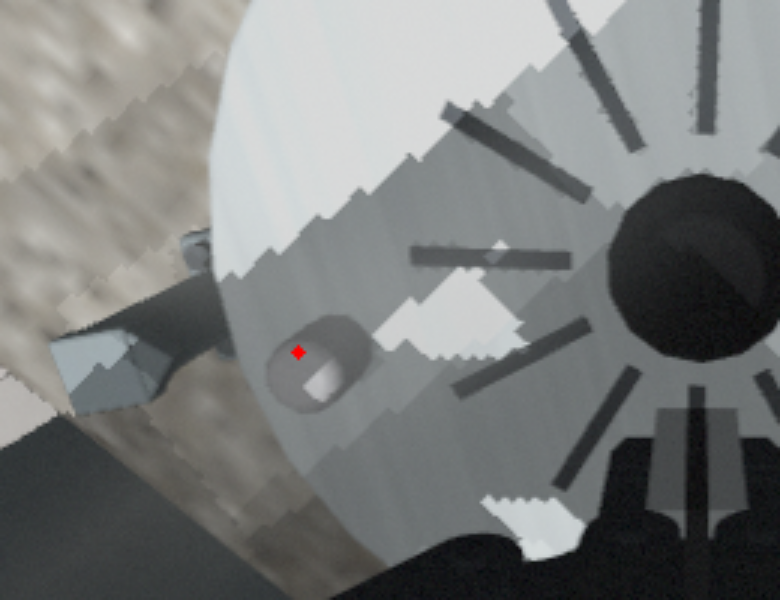

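The pin's top is at about (303,375) in this crop, within 4 mm of the marked stop place at (298,352), with the bracket straight behind it. I'll confirm it's still and check the pointer bearing.

```bash
python3 -c "
from look import *
c=vision.get_calibration('wrist')
for n,uv in (('brk end near',(90+62/3,100+375/3)),('brk mid',(90+105/3,100+368/3)),('tip nr disc',(90+218/3,100+313/3))):
    d=onz(c,uv,55)[:2]-ax; print(n,np.hypot(*d).round(1),np.degrees(np.arctan2(d[1],d[0])).round(1))
p=onz(c,(90+303/3,100+375/3),72)[:2]-ax; print('pin',np.hypot(*p).round(1),np.degrees(np.arctan2(p[1],p[0])).round(1))
h=onz(c,(90+705/3,100+268/3),60)[:2]; print('hub',h)
A=[cv2.cvtColor(cv2.imread('pics/e%d.png'%i),6).astype(np.float32) for i in (0,1)]
print(cv2.phaseCorrelate(A[0][190:250,170:220].copy(),A[1][190:250,170:220].copy()), arm.state()['contact_force'])"
```

```text
brk end near 112.0 146.6
brk mid 104.2 146.7
tip nr disc 82.1 142.7
pin 62.3 149.2
hub [520.63917189 -21.80364106]
((-0.0061294090595716, -0.07696118334217417), 1.0415431486765543) [1.98423101 1.03791372 3.63465014]
```

```bash
python3 -c "
from workcell import arm
print(arm.finish_job())"
```

```text
the job is handed in; nothing more can be done
None
```

I handed the job in: the flicked rotor (about 4 rad/s clockwise) ran untouched for about 20 s, and a fingertip then braked it about 3 mm from the pointer, still holding it with about 3.6 N; no verdict was returned.

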